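# Reset the bottle bay's fence and stand the bottle in it

### The job

The bottle bay on the shelf is set too narrow. Swing the jam nut's lever anticlockwise to loosen it, turn the adjuster screw anticlockwise until the bay between fixed jaw and fence is 70 mm wide (fence face level with the two index ribs on the base), and swing the lever clockwise again until the nut is tight, with the width still right. Then pick up the green glass bottle that stands on the shelf and set it down gently upright on the base, in the middle of the bay between jaw and fence, without knocking it over or disturbing the can, the mug or the rubber stopper.

Things in the scene. Friction and masses are not known exactly. Their poses are not given: they have to be found in the camera images.
- jig: Bottle bay, fixed on the shelf: aluminium base plate 110 (x) by 230 (y) by 8 mm. Origin: centre of its underside. Along its +y: fixed steel jaw (face at y -90 mm, 10 mm thick, 70 mm long, top 48 mm above the shelf), the bay, the sliding fence (same form), a grey housing 56 x 50 mm, 40 mm high, centred at y +80 mm, with the vertical screw and jam nut on one axis on top of it.
- jaw_face (a point): Foot of the fixed jaw's bay-side face, mid-length, on the base plate's top, 8 mm above the shelf; axes as the bay's: y points across the bay to the fence. Two dark index ribs 10 mm high near the base's edges (bay's x +-47 mm): their jaw-side edges lie 70 mm from this face and show where the fence face must stand.
- fence_face (a point): Foot of the fence's bay-side face, mid-length, level with point jaw_face; axes as the bay's. Its y in the frame of jaw_face is the bay's width: 50 to 60 mm at the start, to become 70 mm. The screw moves it. Fence 10 mm thick, 70 mm long, top 47 mm above the shelf.
- jamnut (a joint): Angle of the jam nut, rad: 0 = hard tight (stop), grows anticlockwise seen from above to 1.2 (stop). Starts tight, below 0.08. It grips the screw below about 0.45, counts as loose above 0.5 and as tight below 0.2. Stays where it is left; turning takes 0.2 to 0.3 N m (2.5 to 3.5 N at the peg).
- lever_peg (a point): Top centre of the upright round peg at the end of the jam nut's lever: 14 mm in diameter, standing clear from 52 to 81 mm above the shelf, 85 mm from the screw axis (through point screw_head). Lever: 10 mm round bar, its middle 47 mm above the shelf; with the nut tight it points 75 degrees anticlockwise of the bay's +x. Axes turn with the nut, z up.
- screw (a joint): Angle of the adjuster screw, rad, grows anticlockwise seen from above, stops at 0 and 4.0. Bay width = 50 mm + 8 mm per rad: 70 mm is at 2.5. Starts between 0 and 1.2. Jammed while the nut is tight; with the nut loose it turns with about 0.05 N m and stays where it is left.
- screw_head (a point): Top centre of the screw's flat wing head, a dark steel bar 46 mm long (along its own x), 12 mm thick (its own y), from 91 to 126 mm above the shelf. Axes turn with the screw, z up; at screw angle 0 they match the bay's.
- bottle: Empty green glass bottle standing on the shelf, about 0.3 kg, 210 mm high: body 64 mm in diameter up to 115 mm, tapering to a neck 28 mm in diameter from 155 to 210 mm, foot bevelled 5 mm. Origin: centre of its underside, z up. To finish with its origin on the base plate, between jaw and fence, within 25 mm of their middle lengthwise (x of jaw_face).
- can: Bystander: aluminium drinks can, 66 mm in diameter, 115 mm high, loose on the shelf. Origin: centre of underside.
- mug: Bystander: white ceramic mug, 82 mm in diameter, 95 mm high, handle at its +y, loose. Origin: centre of underside.
- stopper: Bystander: black silicone bottle stopper, 34 mm in diameter and height, loose. Origin: centre of underside.
Things that resemble listed ones, but are neither listed nor needed, are in the scene too. What is meant by the bottle is not brown, and is the smaller of those in its own colour.

How it is judged:
By the outcome, as a careful person would: the job done as asked, in the order asked, and still so for the second after the job is handed in, with the robot touching nothing.
It also fails if it takes over 72 s, if anything falls off the work surface, if the arm or the gripper's body presses on something with over 40 N, if the wrist force passes 120 N, or if a joint passes its speed limit or range.

### The arm

A 6-joint arm with a two-finger parallel gripper is mounted at the origin on the work surface. World frame = base frame: x ahead of the robot, y to its left, z up, the work surface at z = 0. Lengths are in m, angles in degrees, forces in N, time in s.
With the tool pointing down it reaches from about 0.4 to 0.825 m from the base axis. Payload 7 kg.
Tool frame: the origin (TCP) lies on the centre line of the jaws, within the pads' length; the fingertips stand 11 mm ahead of it and the grasp point (between the pads) lies 8 mm behind it; z points along the fingers, y is the line along which they close (so a half turn about z gives the same grasp; the last joint's range is limited). The gripper opens to 88 mm and grips with 3 to 60 N. Pads are 19 mm wide; open, the fingers measure 130 mm over their backs; the gripper's body (78 mm by 193 mm) begins 47 mm behind the grasp point.
Start: joints at [-55.743, 20.546, 0.682, 0, -70.136, -16.507], TCP at [0.206, -0.643, 0.238] pointing down, gripper open.
Joint ranges: [-176.03, 176.03], [-82.01, 121.73], [-58.28, 71.71], [-173.87, 95.51], [-174.79, -0.11], [-173.66, 173.66]. Speed limits (degrees/s): [136.94, 136.94, 172.46, 180, 180, 180].

### API

Orientations are given as [roll, pitch, yaw] about the fixed x, y, z axes, in that order (R = Rz(yaw) Ry(pitch) Rx(roll)).
In Python, from plant import r, capture, camera_model, job gives the robot as it stands.
- The arm moves only by the tool drive_tool, never from a script. Its argument "increments" is a list that holds one entry, the list of rows, each a list of 5 numbers: the gripper's target within -1 to 1 (fully open at 1, half-way at 0, shut at -1), then the shift along the tool's x, y, z scaled (see below), then the turn about the tool's z scaled (see below). In form: [[[gripper, tx, ty, tz, roll], ...]]. A call has 1 to 5 rows; each row is the pose to reach, as a shift and turn from the pose commanded when the call began, along the tool's axes at that moment, turning the shorter way round; what a row does not reach only later rows make up. The controller multiplies each number of a shift by 120 mm and each number of a turn by 360 degrees. A row lasts 1/8 s, in which the tool goes at most 62.5 mm and 10.7 degrees, less where a joint would pass 70% of its speed; a pose out of reach is approached as far as the arm can. A call with a number of a shift or a turn outside -1 to 1 is refused whole. A call with a gripper value outside its range is refused whole. The fingers move at their own pace and stop on an object; "squeeze" is the grip in N (left out, the last holds). Time passes only in rows, so rows that repeat a pose let the fingers close. It gives the time, the measured TCP pose, the force, the opening and the grip force at its end, in the units of the state.
- r.get_state(): the state, without advancing time (a new reading comes with each control period).
- capture(name): name is "side" or "top" or "wrist"; returns the picture (480x640x3 uint8, red, green, blue); there is no depth.
- camera_model(name): a dict with "camera_matrix" (3x3 intrinsics, pixels), "rvec" (rotation vector, rad) and "tvec" (3), from world to camera coordinates, as OpenCV has them. Camera axes: x right, y down, z forward; pixel columns grow to the right and rows downward; lengths in m; the calibration is good to about 2 mm. A picture is of the moment at which its call begins: read the wrist's pose just before it. camera_model takes no time and is no camera call; for the wrist camera it gives the pose at the moment of the call.
- job.close_job(): hands the job in; it is judged then, once.
The state is a dict: "time_s": time; "joints": joint angles; "qd": joint speeds; "joint_torque": joint torques, N m; "tcp_pos": TCP position; "eef_rot": TCP orientation; "contact_force": force on the tool from outside, world axes, zero at the start; "moment": the same for the moment, N m; "gripper_width": finger opening in m; "gripper_force": force on a finger pad.
Only numpy, scipy, OpenCV 4.12 (cv2) and the standard library are available. Lean on these libraries where they do the work, as an engineer would, in place of code of your own. Each camera call takes 0.05 s, during which the arm holds its last target. There are 200 camera calls.

## Working session

There is one attempt and no reset: what is moved stays moved. The work goes in short steps, Python scripts to look and compute and a tool call to move; the robot and the scene stay as the last step left them, time stands still between calls to the robot, and variables do not carry over. Pictures are saved under pics/ and viewed, at most 10 in all, crops included, and the job is handed in when it is done.

Besides the shell and the picture viewer there is one more tool, called after "Call:" as name(argument=value, ...), one argument or row to a line, values as JSON. drive_tool: Moves the arm, as the interface text tells. Its arguments: {"type":"object","properties":{"increments":{"type":"array"},"squeeze":{"type":"number"}},"required":["increments"]}

```bash
mkdir -p pics && ls
python3 - <<'E'
from plant import r, capture, camera_model, job
import cv2
for n in ("side","top"):
    cv2.imwrite(f"pics/{n}0.png", capture(n)[:,:,::-1])
    m=camera_model(n); print(n,m)
s=r.get_state(); print(s)
E
```

```text
pics
side {'camera_matrix': array([[481.42413168,   0.        , 319.74506357],
       [  0.        , 481.42413168, 247.65839511],
       [  0.        ,   0.        ,   1.        ]]), 'rvec': array([ 0.95746241, -2.47254262,  1.06121941]), 'tvec': array([0.4287877 , 0.33441369, 0.78580605])}
top {'camera_matrix': array([[439.93560585,   0.        , 318.45640734],
       [  0.        , 439.93560585, 242.38743721],
       [  0.        ,   0.        ,   1.        ]]), 'rvec': array([ 2.20655985, -2.21220609,  0.08179261]), 'tvec': array([-0.01385094,  0.54787668,  0.94957464])}
{'time_s': 0.1, 'joints': array([-5.57426992e+01,  2.05872513e+01,  6.39255244e-01, -1.52060350e-02,
       -7.01361343e+01, -1.65080611e+01]), 'qd': array([ 0.03443141, -0.15580432,  0.11401326,  0.09055271,  0.02301052,
        0.00410092]), 'joint_torque': array([-2.06550460e-03, -5.84163165e+01,  2.93748361e+01,  7.01521039e+00,
        1.02752171e-02, -6.54137557e-05]), 'tcp_pos': array([ 0.20562391, -0.64248296,  0.23672699]), 'eef_rot': array([ 1.79915275e+02, -1.02013091e-02, -1.62255930e+02]), 'contact_force': array([ 0.16607024,  1.041487  , -0.58585381]), 'moment': array([-0.0196186 ,  0.00299702,  0.01553508]), 'gripper_force': 0.0, 'gripper_width': 0.08786770067370887}
```

View pics/top0.png

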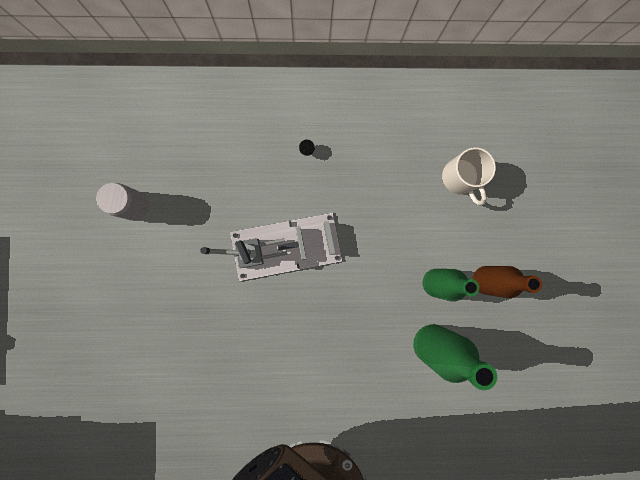

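View pics/side0.png

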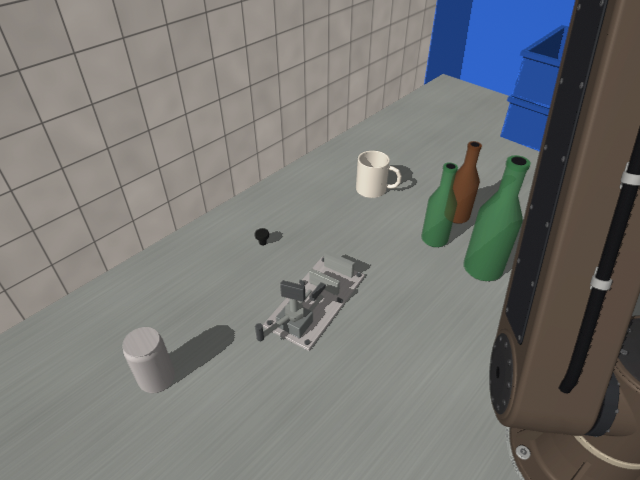

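The top view shows the jig at about (288,247) with its lever peg at about (207,251) and its wing head at about (243,252). The can is at (112,198), the stopper at (307,148) and the mug at (470,172).

Things that could be taken for the bottle:
- Small green bottle: top (446,285), side (437,225).
- Brown bottle: top (500,282), side (464,190).
- Large green bottle: top (447,352), side (487,250).

I choose the small green one. Next is a close crop of it and of the jig.

```bash
cat > h.py <<'E'
from plant import r, capture, camera_model, job
import cv2, numpy as np
def ray(n,uv,m=None):
    m=m or camera_model(n); R=cv2.Rodrigues(np.array(m["rvec"]))[0]; t=np.array(m["tvec"]).ravel()
    d=R.T@np.linalg.inv(m["camera_matrix"])@np.array([uv[0],uv[1],1.]); return -R.T@t,d
def atz(n,uv,z,m=None):
    c,d=ray(n,uv,m); return c+d*(z-c[2])/d[2]
def proj(n,P,m=None):
    m=m or camera_model(n)
    return cv2.projectPoints(np.array(P,float).reshape(-1,3),np.array(m["rvec"]),np.array(m["tvec"]),m["camera_matrix"],None)[0].reshape(-1,2)
E
python3 - <<'E'
from h import *
t=cv2.imread("pics/top0.png");s=cv2.imread("pics/side0.png")
a=cv2.resize(t[205:287,195:350],None,fx=5,fy=5,interpolation=cv2.INTER_CUBIC)[:, :775]  #410 high
b=cv2.resize(t[255:310,410:555],None,fx=3,fy=3,interpolation=cv2.INTER_CUBIC)
c=cv2.resize(s[150:260,410:490],None,fx=1.7,fy=1.7,interpolation=cv2.INTER_CUBIC)
o=np.zeros((600,790,3),np.uint8); o[:a.shape[0],:a.shape[1]]=a; o[412:412+b.shape[0],:b.shape[1]]=b; o[412:412+c.shape[0],450:450+c.shape[1]]=c[:188]
cv2.imwrite("pics/crop1.png",o)
E
```

```text
(no output)
```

View pics/crop1.png

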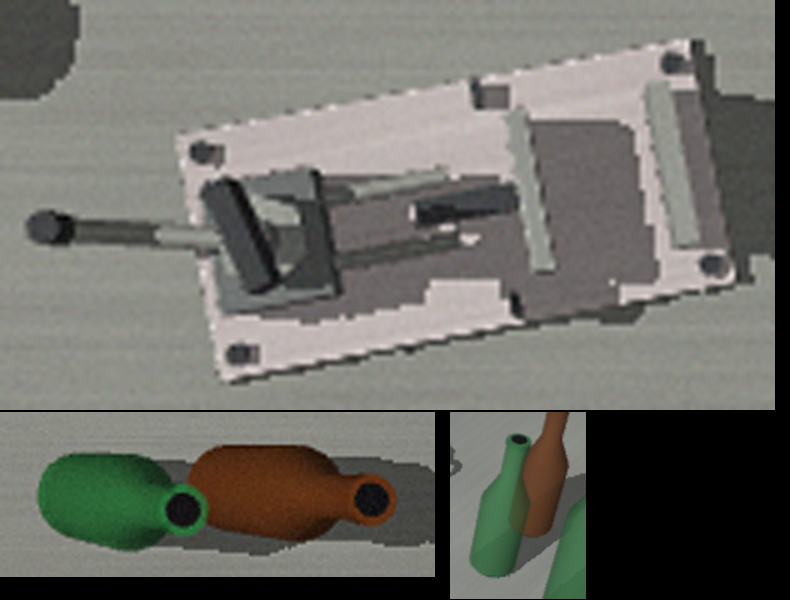

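Run:
```python
from h import *
f=lambda u,v:(195+(u+.5)/5-.5,205+(v+.5)/5-.5)
C=[atz("top",f(*p),.008)[:2] for p in [(180,137),(690,40),(735,286),(223,381)]]
for c in C: print(c.round(4))
print([np.linalg.norm(C[i]-C[(i+1)%4]).round(4) for i in range(4)])
ctr=np.mean(C,0); y=(C[0]+C[3]-C[1]-C[2]); yaw=np.degrees(np.arctan2(y[1],y[0]))-90
print("ctr",ctr,"yaw",yaw)
peg=atz("top",f(45,227),.081); wh=atz("top",f(238,237),.126); ax=ctr+.08*y/np.linalg.norm(y)
print("peg",peg,"head",wh,"axis from plate",ax)
e1=atz("top",f(222,182),.126);e2=atz("top",f(262,290),.126);print("wing",np.linalg.norm(e1-e2),np.degrees(np.arctan2(*(e1-e2)[1::-1])))
print("peg r,ang rel",np.linalg.norm(peg[:2]-ax),np.degrees(np.arctan2(peg[1]-ax[1],peg[0]-ax[0]))-yaw)
g=lambda u,v:(410+(u+.5)/3-.5,255+(v-412+.5)/3-.5)
print("green neck",atz("top",g(183,509),.21)[:2],"brown",[atz("top",g(371,499),z)[:2] for z in(.21,.24,.26)])
# side check green top
print("green side neck",atz("side",(450,167),.21)[:2], "head side",atz("side",(292,287),.126)[:2])
b=atz("top",g(183,509),.21)[:2]
for q in ([*b,0],[*b,.21]): print(proj("top",[q]),proj("side",[q]))
# triangulate big/brown tops
def tri(u,v):
    c1,d1=ray("top",u);c2,d2=ray("side",v);A=np.c_[d1,-d2];x=np.linalg.lstsq(A,c2-c1,rcond=None)[0];return (c1+d1*x[0]+c2+d2*x[1])/2
print("brown",tri(g(371,499),(474,145)),"big",tri((484,376),(519,161)),"green",tri(g(183,509),(450,167)))
print("can",atz("top",(112,198),.115),"stopper",atz("top",(307,148),.034),"mug",atz("top",(476,168),.095))
```

```text
[0.5713 0.1772]
[ 0.614  -0.0469]
[ 0.5053 -0.0662]
[0.4645 0.1579]
[np.float64(0.2281), np.float64(0.1104), np.float64(0.2277), np.float64(0.1085)]
ctr [0.53875303 0.05551217] yaw 10.54376621666158
peg [0.52962833 0.2186146  0.081     ] head [0.5241849  0.13433193 0.126     ] axis from plate [0.52411411 0.1341614 ]
wing 0.04436970107574152 20.483278853632537
peg r,ang rel 0.08463303215419635 75.72051318869548
green neck [ 0.45973247 -0.27614466] brown [array([ 0.46505916, -0.38728945]), array([ 0.46648313, -0.37172657]), array([ 0.46743245, -0.36135131])]
green side neck [ 0.4584536  -0.27267654] head side [0.52179242 0.13919111]
[[435.64199743 282.00405205]] [[434.01503091 239.54010253]]
[[470.66666667 287.        ]] [[450.34127407 166.076817  ]]
brown [ 0.46548659 -0.38787766  0.20803619] big [ 0.32520614 -0.26589992  0.28704626] green [ 0.45992978 -0.27689165  0.20728709]
can [0.63008789 0.38853504 0.115     ] stopper [0.75130318 0.00942044 0.034     ] mug [ 0.69510409 -0.33491442  0.095     ]
```

The crop confirms the choice: the small green bottle has its neck top at crop (183,509), and the brown one stands clear of it at (371,499). Every measurement agrees with its known size:
- **Plate:** 228 x 109 mm.
- **Lever:** peg at a radius of 84.6 mm and an angle of 75.7°.
- **Bottle:** top found at 207 mm.
- **Wing head:** at 20.5° in the world frame.

Next is a small planner for the moves.

```bash
cat >> h.py <<'E'
def show(s=None):
    s=s or r.get_state(); print("t",round(s["time_s"],2),"tcp",s["tcp_pos"].round(4),"rpy",s["eef_rot"].round(1),"j",s["joints"].round(1),"F",s["contact_force"].round(1),"w",round(s["gripper_width"],4),"g",round(s["gripper_force"],1))
def rel(p,q):
    "numbers tx,ty,tz,roll from pose p to pose q, each (x,y,z,yaw deg), tool down"
    a=np.radians(p[3]); d=np.subtract(q[:3],p[:3])
    w=(q[3]-p[3]+180)%360-180
    return np.round([(d[0]*np.cos(a)+d[1]*np.sin(a))/.12,(d[0]*np.sin(a)-d[1]*np.cos(a))/.12,-d[2]/.12,-w/360],3)
def cur():
    s=r.get_state(); return (*s["tcp_pos"],s["eef_rot"][2])
def plan(*wps,p=None):
    p=np.array(p or cur(),float)
    for q in wps:
        q=np.array(q,float); dw=(q[3]-p[3]+180)%360-180; n=1
        while True:
            st=p+(q-p)/n; st[3]=p[3]+dw/n
            if np.abs(rel(p,st)[:3]).max()<=1 and abs(dw/n)<32: break
            n+=1
        step=st-p
        for i in range(n): print((p+step).round(3),rel(p,p+step).tolist()); p=p+step
AX=np.array([.5242,.1342]); YAW=10.5
def onarc(R,deg): a=np.radians(deg); return AX+R*np.array([np.cos(a),np.sin(a)])
E
python3 - <<'E'
from h import *
x,y=onarc(.085,86.2)
plan((.28,-.53,.35,-150),(.58,-.10,.36,-105),(x,y,.16,-94))
E
```

```text
[   0.28   -0.53    0.35 -150.  ] [-0.876, 0.704, -0.944, -0.034]
[   0.355   -0.422    0.352 -138.75 ] [-0.989, 0.463, -0.021, -0.031]
[   0.43    -0.315    0.355 -127.5  ] [-1.061, 0.261, -0.021, -0.031]
[   0.505   -0.207    0.358 -116.25 ] [-1.091, 0.05, -0.021, -0.031]
[ 5.80e-01 -1.00e-01  3.60e-01 -1.05e+02] [-1.08, -0.164, -0.021, -0.031]
[ 5.63000e-01  6.00000e-03  2.93000e-01 -1.01333e+02] [-0.82, 0.364, 0.556, -0.01]
[  0.547   0.113   0.227 -97.667] [-0.841, 0.311, 0.556, -0.01]
[  0.53    0.219   0.16  -94.   ] [-0.86, 0.256, 0.556, -0.01]
```

Call:
drive_tool(
  increments=[
    [[1, -0.876, 0.704, -0.944, -0.034], [1, -0.876, 0.704, -0.944, -0.034], [1, -0.876, 0.704, -0.944, -0.034], [1, -0.876, 0.704, -0.944, -0.034]],
  ],
)

```text
time_s: 0.6
tcp_pos: [0.2819, -0.5294, 0.3545]
eef_rot: [-179.7, 0.1, -149.8]
contact_force: [0.0, 0.2, -1.2]
gripper_width: 0.0876
gripper_force: 0.0
```

Call:
drive_tool(
  increments=[
    [[1, -0.99, 0.46, -0.02, -0.031], [1, -0.99, 0.46, -0.02, -0.031], [1, -0.99, 0.46, -0.02, -0.031]],
  ],
)

```text
time_s: 0.98
tcp_pos: [0.3568, -0.4208, 0.3527]
eef_rot: [180.0, 0.0, -138.6]
contact_force: [-0.5, -0.1, 0.1]
gripper_width: 0.088
gripper_force: 0.0
```

Call:
drive_tool(
  increments=[
    [[1, -1.0, 0.26, -0.02, -0.031], [1, -1.0, 0.26, -0.02, -0.031], [1, -1.0, 0.26, -0.02, -0.031]],
  ],
)

```text
time_s: 1.35
tcp_pos: [0.4267, -0.3185, 0.3549]
eef_rot: [179.9, 0.0, -127.5]
contact_force: [-0.5, -0.8, 0.1]
gripper_width: 0.0875
gripper_force: 0.0
```

Call:
drive_tool(
  increments=[
    [[1, -1.0, 0.05, -0.02, -0.031], [1, -1.0, 0.05, -0.02, -0.031], [1, -1.0, 0.05, -0.02, -0.031]],
  ],
)

```text
time_s: 1.72
tcp_pos: [0.4951, -0.2207, 0.3569]
eef_rot: [179.9, -0.0, -116.4]
contact_force: [-0.8, -0.4, -0.9]
gripper_width: 0.0877
gripper_force: 0.0
```

Call:
drive_tool(
  increments=[
    [[1, -1.0, -0.16, -0.02, -0.031], [1, -1.0, -0.16, -0.02, -0.031], [1, -1.0, -0.16, -0.02, -0.031]],
  ],
)

```text
time_s: 2.1
tcp_pos: [0.5659, -0.1223, 0.3588]
eef_rot: [179.9, -0.0, -105.3]
contact_force: [-0.3, -0.1, -0.8]
gripper_width: 0.0876
gripper_force: 0.0
```

Run:
```python
from h import *
show()
x,y=onarc(.085,86.2)
plan((x,y,.16,-94))
```

```text
t 2.1 tcp [ 0.5659 -0.1223  0.3588] rpy [ 179.9   -0.  -105.3] j [  7.1   8.5   0.   -0.  -81.7 -22.4] F [-0.3 -0.1 -0.8] w 0.0876 g 0.0
[ 5.54000e-01 -9.00000e-03  2.93000e-01 -1.01523e+02] [-0.888, 0.347, 0.552, -0.01]
[  0.542   0.105   0.226 -97.762] [-0.909, 0.287, 0.552, -0.01]
[  0.53    0.219   0.16  -94.   ] [-0.926, 0.227, 0.552, -0.01]
```

Call:
drive_tool(
  increments=[
    [[1, -0.89, 0.347, 0.552, -0.01], [1, -0.89, 0.347, 0.552, -0.01], [1, -0.89, 0.347, 0.552, -0.01]],
  ],
)

```text
time_s: 2.48
tcp_pos: [0.5509, -0.009, 0.2915]
eef_rot: [179.8, -0.1, -101.7]
contact_force: [-0.3, -0.9, -0.0]
gripper_width: 0.0876
gripper_force: 0.0
```

Call:
drive_tool(
  increments=[
    [[1, -0.91, 0.287, 0.552, -0.01], [1, -0.91, 0.287, 0.552, -0.01], [1, -0.91, 0.287, 0.552, -0.01]],
  ],
)

```text
time_s: 2.85
tcp_pos: [0.5405, 0.1047, 0.226]
eef_rot: [179.8, -0.1, -98.1]
contact_force: [0.2, 0.2, 1.0]
gripper_width: 0.0876
gripper_force: 0.0
```

Call:
drive_tool(
  increments=[
    [[1, -0.925, 0.227, 0.552, -0.01], [1, -0.925, 0.227, 0.552, -0.01], [1, -0.925, 0.227, 0.552, -0.01], [1, -0.925, 0.227, 0.552, -0.01]],
  ],
)

```text
time_s: 3.35
tcp_pos: [0.531, 0.2172, 0.1621]
eef_rot: [-180.0, -0.0, -94.6]
contact_force: [0.7, 0.3, -0.2]
gripper_width: 0.0878
gripper_force: 0.0
```

Run:
```python
from h import *
show()
m=camera_model("wrist"); cv2.imwrite("pics/w1.png",capture("wrist")[:,:,::-1])
x,y=onarc(.085,86.2)
plan((x,y,.068,-94))
print(proj("wrist",[[x,y,.081],[.5242,.1342,.126]],m))
```

```text
t 3.35 tcp [0.531  0.2172 0.1621] rpy [-180.    -0.   -94.6] j [ 41.8  14.6 -18.3   0.  -57.1 -46.4] F [ 0.7  0.3 -0.2] w 0.0878 g 0.0
[ 5.30e-01  2.19e-01  6.80e-02 -9.40e+01] [-0.016, 0.012, 0.788, -0.002]
[[324.75007386 259.95123175]
 [323.28914552 106.36418846]]
```

View pics/w1.png

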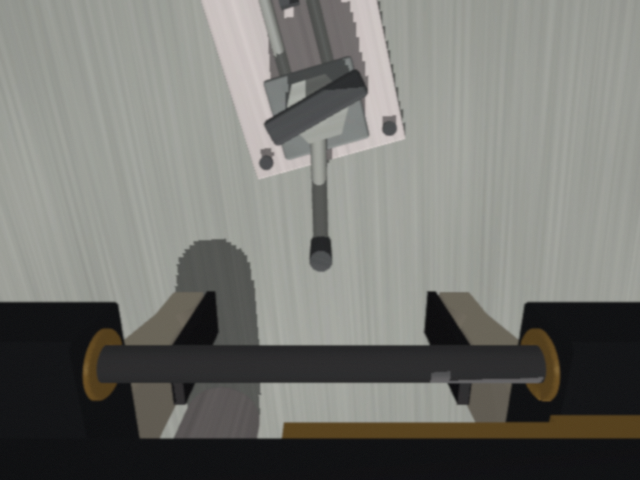

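The wrist view has the peg top at (320,261), against a prediction of (325,260), and the wing head at (316,107), so the poses hold. I descend and grip the peg.

Call:
drive_tool(
  increments=[
    [[1, -0.016, 0.0, 0.4, 0], [1, -0.016, 0.0, 0.785, 0], [1, -0.016, 0.0, 0.785, 0]],
  ],
)

```text
time_s: 3.78
tcp_pos: [0.5293, 0.2174, 0.0658]
eef_rot: [179.8, -0.2, -94.7]
contact_force: [-0.1, -0.1, 0.6]
gripper_width: 0.0879
gripper_force: 0.0
```

Call:
drive_tool(
  increments=[
    [[-1, 0, 0, 0, 0], [-1, 0, 0, 0, 0], [-1, 0, 0, 0, 0], [-1, 0, 0, 0, 0], [-1, 0, 0, 0, 0]],
  ],
  squeeze=12,
)

```text
time_s: 4.4
tcp_pos: [0.5304, 0.2205, 0.0678]
eef_rot: [-180.0, 0.0, -94.6]
contact_force: [0.4, 0.3, -0.1]
gripper_width: 0.0434
gripper_force: 0.0
```

Run:
```python
from h import *
show()
p=cur(); a0=np.degrees(np.arctan2(p[1]-AX[1],p[0]-AX[0])); R=np.hypot(p[0]-AX[0],p[1]-AX[1]); print(a0,R)
for c in (0,1):
    o=(*onarc(.085,a0+c*25),p[2],p[3]+25*c)
    for k in range(1,6): print(rel(o,(*onarc(.085,a0+c*25+5*k),p[2],p[3]+25*c+5*k)).tolist())
```

```text
t 4.4 tcp [0.5304 0.2205 0.0678] rpy [-180.     0.   -94.6] j [ 42.1  20.7 -24.1   0.  -45.2 -46.6] F [ 0.4  0.3 -0.1] w 0.0434 g 0.0
85.90337261933115 0.08652917090799775
[0.003, 0.062, -0.0, -0.014]
[0.012, 0.123, -0.0, -0.028]
[0.026, 0.183, -0.0, -0.042]
[0.045, 0.242, -0.0, -0.056]
[0.069, 0.299, -0.0, -0.069]
[0.003, 0.062, -0.0, -0.014]
[0.012, 0.123, -0.0, -0.028]
[0.026, 0.183, -0.0, -0.042]
[0.045, 0.242, -0.0, -0.056]
[0.069, 0.299, -0.0, -0.069]
```

Call:
drive_tool(
  increments=[
    [[-1, 0, 0, 0, 0], [-1, 0, 0, 0, 0], [-1, 0, 0, 0, 0], [-1, 0, 0, 0, 0], [-1, 0, 0, 0, 0]],
  ],
)

```text
time_s: 5.03
tcp_pos: [0.5304, 0.2204, 0.0675]
eef_rot: [-180.0, 0.0, -94.6]
contact_force: [0.6, 0.3, -1.2]
gripper_width: 0.0134
gripper_force: 12.0
```

Call:
drive_tool(
  increments=[
    [[-1, 0.003, 0.062, 0, -0.014], [-1, 0.012, 0.123, 0, -0.028], [-1, 0.026, 0.183, 0, -0.042], [-1, 0.045, 0.242, 0, -0.056], [-1, 0.069, 0.299, 0, -0.069]],
  ],
)

```text
time_s: 5.65
tcp_pos: [0.494, 0.214, 0.0674]
eef_rot: [180.0, -0.1, -69.6]
contact_force: [5.5, -5.9, -3.9]
gripper_width: 0.0136
gripper_force: 12.0
```

Call:
drive_tool(
  increments=[
    [[-1, 0.003, 0.062, 0, -0.014], [-1, 0.012, 0.123, 0, -0.028], [-1, 0.026, 0.183, 0, -0.042], [-1, 0.045, 0.242, 0, -0.056], [-1, 0.069, 0.299, 0, -0.069]],
  ],
)

```text
time_s: 6.28
tcp_pos: [0.4642, 0.1935, 0.0675]
eef_rot: [-180.0, -0.1, -44.7]
contact_force: [12.9, -8.4, -7.9]
gripper_width: 0.0135
gripper_force: 12.0
```

Call:
drive_tool(
  increments=[
    [[-1, 0, 0, 0, 0], [1, 0, 0, 0, 0], [1, 0, 0, 0, 0], [1, 0, 0, 0, 0]],
  ],
)

```text
time_s: 6.78
tcp_pos: [0.4631, 0.195, 0.0676]
eef_rot: [-180.0, 0.0, -44.9]
contact_force: [-0.5, 0.2, 0.1]
gripper_width: 0.0379
gripper_force: 0.0
```

Run:
```python
from h import *
show()
p=cur(); print(np.degrees(np.arctan2(p[1]-AX[1],p[0]-AX[0])),np.hypot(p[0]-AX[0],p[1]-AX[1]))
```

```text
t 6.78 tcp [0.4631 0.195  0.0676] rpy [-180.     0.   -44.9] j [ 45.3  14.9 -33.2  -0.  -41.8  -0.1] F [-0.5  0.2  0.1] w 0.0379 g 0.0
135.14273400976188 0.08617261305679619
```

Run:
```python
from h import *
p=cur()
plan((p[0],p[1],.17,p[3]),(*AX,.17,-159.5))
```

```text
[  0.463   0.195   0.17  -44.879] [0.0, -0.0, -0.853, -0.0]
[  0.478   0.18    0.17  -73.534] [0.18, -0.0, -0.0, 0.08]
[   0.494    0.165    0.17  -102.189] [0.158, -0.086, -0.0, 0.08]
[   0.509    0.149    0.17  -130.845] [0.097, -0.151, -0.0, 0.08]
[ 5.240e-01  1.340e-01  1.700e-01 -1.595e+02] [0.013, -0.179, -0.0, 0.08]
```

Call:
drive_tool(
  increments=[
    [[0.15, 0, 0, -0.43, 0], [0.15, 0, 0, -0.85, 0], [0.15, 0, 0, -0.85, 0]],
  ],
)

```text
time_s: 7.15
tcp_pos: [0.465, 0.1965, 0.1737]
eef_rot: [-179.5, -0.0, -44.8]
contact_force: [-0.3, 0.3, -1.0]
gripper_width: 0.0504
gripper_force: 0.0
```

Call:
drive_tool(
  increments=[
    [[0.15, 0.18, 0, 0, 0.08], [0.15, 0.18, 0, 0, 0.08], [0.15, 0.18, 0, 0, 0.08]],
  ],
)

```text
time_s: 7.52
tcp_pos: [0.4781, 0.1792, 0.1688]
eef_rot: [179.9, -0.0, -74.0]
contact_force: [-0.6, 0.6, 0.3]
gripper_width: 0.0503
gripper_force: 0.0
```

Call:
drive_tool(
  increments=[
    [[0.15, 0.158, -0.086, 0, 0.08], [0.15, 0.158, -0.086, 0, 0.08], [0.15, 0.158, -0.086, 0, 0.08]],
  ],
)

```text
time_s: 7.9
tcp_pos: [0.4933, 0.1639, 0.1687]
eef_rot: [179.9, -0.0, -102.8]
contact_force: [-0.6, -0.6, 0.1]
gripper_width: 0.0504
gripper_force: 0.0
```

Call:
drive_tool(
  increments=[
    [[0.15, 0.097, -0.151, 0, 0.08], [0.15, 0.097, -0.151, 0, 0.08], [0.15, 0.097, -0.151, 0, 0.08]],
  ],
)

```text
time_s: 8.28
tcp_pos: [0.5084, 0.1487, 0.1686]
eef_rot: [180.0, -0.1, -131.6]
contact_force: [-0.5, 0.3, -0.2]
gripper_width: 0.0502
gripper_force: 0.0
```

Call:
drive_tool(
  increments=[
    [[0.15, 0.013, -0.179, 0, 0.08], [0.15, 0.013, -0.179, 0, 0.08], [0.15, 0.013, -0.179, 0, 0.08], [0.15, 0.013, -0.179, 0, 0.08]],
  ],
)

```text
time_s: 8.78
tcp_pos: [0.5236, 0.1335, 0.1688]
eef_rot: [-180.0, -0.1, -160.0]
contact_force: [-0.4, 0.1, 0.3]
gripper_width: 0.0505
gripper_force: 0.0
```

Run:
```python
from h import *
show()
plan((*AX,.104,-159.5))
w=camera_model("wrist"); W=capture("wrist")[:,:,::-1]; T=capture("top")[200:290,190:350,::-1]
o=np.zeros((600,800,3),np.uint8); o[:360,:640]=cv2.resize(T,None,fx=4,fy=4,interpolation=cv2.INTER_CUBIC); o[360:,:320]=cv2.resize(W,(320,240))
cv2.imwrite("pics/w2.png",o)
```

```text
t 8.78 tcp [0.5236 0.1335 0.1688] rpy [-1.8e+02 -1.0e-01 -1.6e+02] j [  35.1   11.2  -21.8   -0.   -57.  -105.1] F [-0.4  0.1  0.3] w 0.0505 g 0.0
[ 5.240e-01  1.340e-01  1.040e-01 -1.595e+02] [-0.007, 0.004, 0.54, -0.001]
```

View pics/w2.png

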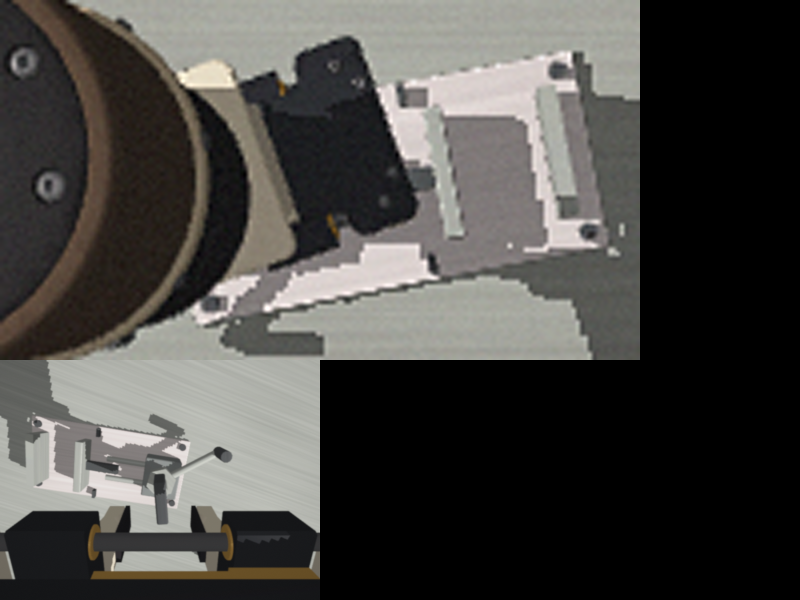

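The wrist view shows the lever swung anticlockwise (peg at full-frame (446,190)), with the wing head at (322,275) centred and aligned between the fingers. I descend and grip it.

Call:
drive_tool(
  increments=[
    [[0.15, -0.007, 0.004, 0.27, -0.001], [0.15, -0.007, 0.004, 0.54, -0.001], [0.15, -0.007, 0.004, 0.54, -0.001], [-1, -0.007, 0.004, 0.54, -0.001], [-1, -0.007, 0.004, 0.54, -0.001]],
  ],
  squeeze=15,
)

```text
time_s: 9.5
tcp_pos: [0.5254, 0.1348, 0.1062]
eef_rot: [180.0, 0.1, -159.7]
contact_force: [0.8, 0.6, 0.6]
gripper_width: 0.0356
gripper_force: 0.0
```

Call:
drive_tool(
  increments=[
    [[-1, 0, 0, 0, 0], [-1, 0, 0, 0, 0], [-1, 0, 0, 0, 0], [-1, 0, 0, 0, 0]],
  ],
)

```text
time_s: 10.0
tcp_pos: [0.5247, 0.1344, 0.1051]
eef_rot: [-180.0, 0.0, -159.7]
contact_force: [-1.0, 0.7, 4.6]
gripper_width: 0.012
gripper_force: 14.9
```

Run:
```python
from h import *
show(); print(r.get_state()["moment"])
```

```text
t 10.0 tcp [0.5247 0.1344 0.1051] rpy [-180.     0.  -159.7] j [  35.1   15.3  -26.1    0.   -48.5 -104.8] F [-1.   0.7  4.6] w 0.012 g 14.9
[-0.00362343  0.40540697  0.07904695]
```

Call:
drive_tool(
  increments=[
    [[-1, 0, 0, 0, -0.0185], [-1, 0, 0, 0, -0.037], [-1, 0, 0, 0, -0.0555], [-1, 0, 0, 0, -0.074], [-1, 0, 0, 0, -0.0925]],
  ],
)

```text
time_s: 10.62
tcp_pos: [0.5255, 0.1335, 0.1051]
eef_rot: [-179.9, -0.0, -126.2]
contact_force: [4.9, -6.3, 0.9]
gripper_width: 0.0116
gripper_force: 15.0
```

Call:
drive_tool(
  increments=[
    [[-1, 0, 0, 0, -0.0185], [-1, 0, 0, 0, -0.037], [-1, 0, 0, 0, -0.0555], [-1, 0, 0, 0, -0.074], [-1, 0, 0, 0, -0.0925]],
  ],
)

```text
time_s: 11.25
tcp_pos: [0.5266, 0.1331, 0.1052]
eef_rot: [-179.8, -0.1, -92.9]
contact_force: [11.6, -10.4, -2.8]
gripper_width: 0.012
gripper_force: 15.0
```

Call:
drive_tool(
  increments=[
    [[-1, 0, 0, 0, -0.0185], [-1, 0, 0, 0, -0.037], [-1, 0, 0, 0, -0.0555], [-1, 0, 0, 0, -0.074], [-1, 0, 0, 0, -0.0925]],
  ],
)

```text
time_s: 11.88
tcp_pos: [0.5278, 0.1335, 0.1052]
eef_rot: [-179.8, -0.2, -59.6]
contact_force: [17.3, -9.7, -7.6]
gripper_width: 0.0121
gripper_force: 15.0
```

Call:
drive_tool(
  increments=[
    [[-1, 0, 0, 0, -0.0185], [-1, 0, 0, 0, -0.037], [-1, 0, 0, 0, -0.0555], [-1, 0, 0, 0, -0.074], [-1, 0, 0, 0, -0.0925]],
  ],
)

```text
time_s: 12.5
tcp_pos: [0.5286, 0.1344, 0.1053]
eef_rot: [-179.8, -0.3, -26.3]
contact_force: [17.3, -6.0, -8.1]
gripper_width: 0.0121
gripper_force: 15.0
```

Run:
```python
from h import *
show(); print(r.get_state()["moment"])
T=capture("top")[:,:,::-1]; cv2.imwrite("pics/t3.png",T)
S=capture("side")[:,:,::-1]; cv2.imwrite("pics/s3.png",S)
o=np.zeros((600,800,3),np.uint8); o[:300,:520]=cv2.resize(T[210:285,220:350],None,fx=4,fy=4,interpolation=cv2.INTER_CUBIC)
c=cv2.resize(S[240:350,250:380],None,fx=2.7,fy=2.7,interpolation=cv2.INTER_CUBIC); o[302:302+c.shape[0],:c.shape[1]]=c[:298]
o=cv2.imwrite("pics/c3.png",o)
```

```text
t 12.5 tcp [0.5286 0.1344 0.1053] rpy [-179.8   -0.3  -26.3] j [ 35.   15.4 -26.    0.2 -48.2  28.6] F [17.3 -6.  -8.1] w 0.0121 g 15.0
[-2.24547642 -5.76230996 -0.04586941]
```

View pics/c3.png

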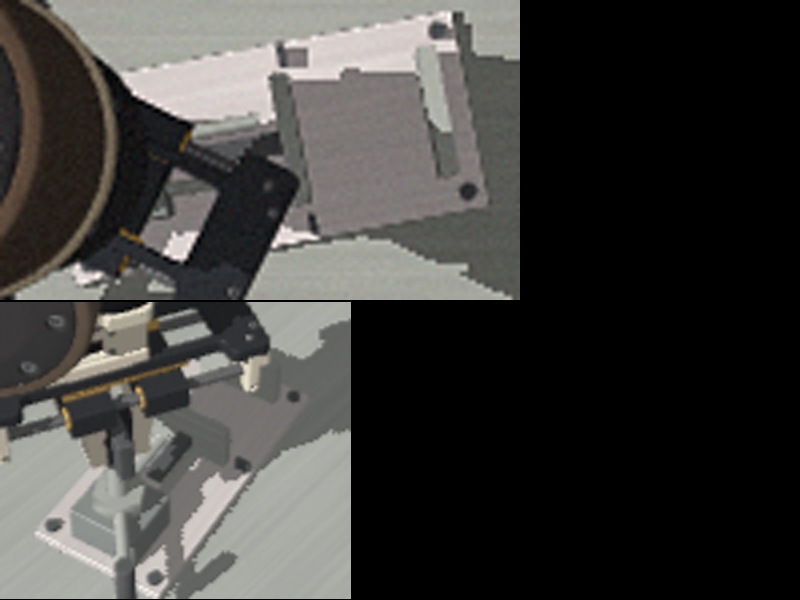

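The fence has moved back to the ribs. In the crop the fence face runs from about (292,75) to (310,203), and the ribs are at (300,57) and (315,222). I'll check this numerically by projecting the fence edge expected at 70 mm.

Run:
```python
from h import *
T=cv2.imread("pics/t3.png"); a=np.radians(10.5)
o=np.array([.5267,.1352])-.08*np.array([-np.sin(a),np.cos(a)]); print("jig",o)
def J(x,y,z): return [o[0]+x*np.cos(a)-y*np.sin(a),o[1]+x*np.sin(a)+y*np.cos(a),z]
k=6; x0,y0,x1,y1=270,208,348,276
I=cv2.resize(T[y0:y1,x0:x1],None,fx=k,fy=k,interpolation=cv2.INTER_CUBIC); I=np.hstack([I[:, :],]); M=I.copy()
def L(p,q,c):
    P=((proj("top",[p,q])-[x0,y0]+.5)*k).round().astype(int); cv2.line(M,tuple(map(int,P[0])),tuple(map(int,P[1])),c,1)
L(J(-.035,-.02,.047),J(.035,-.02,.047),(0,0,255))   # fence top edge at 70 mm
L(J(-.055,-.02,.018),J(-.04,-.02,.018),(0,255,0)); L(J(.04,-.02,.018),J(.055,-.02,.018),(0,255,0))
L(J(-.035,-.09,.048),J(.035,-.09,.048),(255,0,0))
for s in(1,-1): L(J(s*.055,-.115,.008),J(s*.055,.115,.008),(0,255,255))
L(J(-.055,-.115,.008),J(.055,-.115,.008),(0,255,255))
cv2.imwrite("pics/c4.png",np.vstack([I,M])[:, :][:816] if 0 else cv2.resize(np.hstack([I,M]),(800,int(800*I.shape[0]/(2*I.shape[1])))))
```

```text
jig [0.54127884 0.05653961]
```

View pics/c4.png

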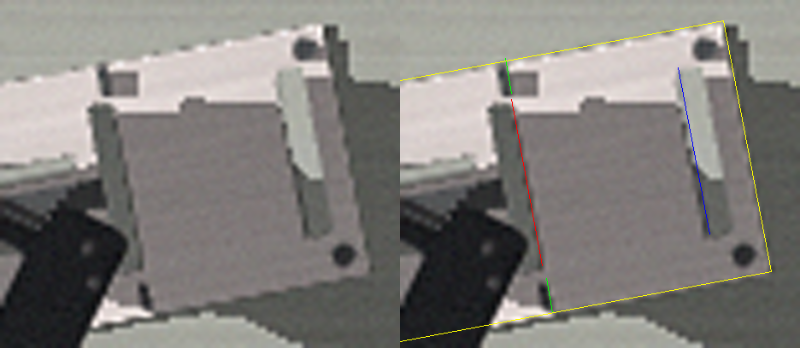

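The overlay agrees: the fence's top edge lies on the red 70 mm line, from about (512,98) to (541,268), and in line with the green rib edges. I relax the side load, release the head and go back to the peg.

Call:
drive_tool(
  increments=[
    [[-1, 0.029, -0.014, 0, 0], [-1, 0.029, -0.014, 0, 0], [0.15, 0.029, -0.014, 0, 0], [0.15, 0.029, -0.014, 0, 0], [0.15, 0.029, -0.014, 0, 0]],
  ],
)

```text
time_s: 13.22
tcp_pos: [0.5282, 0.1342, 0.1045]
eef_rot: [180.0, 0.0, -26.5]
contact_force: [-0.3, -0.1, -0.1]
gripper_width: 0.0366
gripper_force: 0.0
```

Call:
drive_tool(
  increments=[
    [[0.15, 0, 0, 0, 0], [0.15, 0, 0, -0.27, 0], [0.15, 0, 0, -0.54, 0], [0.15, 0, 0, -0.54, 0]],
  ],
)

```text
time_s: 13.72
tcp_pos: [0.5298, 0.135, 0.1721]
eef_rot: [-179.8, -0.2, -26.5]
contact_force: [0.2, 0.4, -0.2]
gripper_width: 0.0507
gripper_force: 0.0
```

Run:
```python
from h import *
show()
plan((.4631,.195,.17,-44.9),(.4631,.195,.0676,-44.9))
AX[:]=[.5267,.1352]
d=np.array([.4631,.195])-AX; print(np.hypot(*d),np.degrees(np.arctan2(d[1],d[0])))
d=np.array([.5304,.2204])-AX; print(np.hypot(*d),np.degrees(np.arctan2(d[1],d[0])))
```

```text
t 13.72 tcp [0.5298 0.135  0.1721] rpy [-179.8   -0.2  -26.5] j [ 34.9  11.4 -21.1   0.  -57.2  28.6] F [ 0.2  0.4 -0.2] w 0.0507 g 0.0
[  0.463   0.195   0.17  -44.9  ] [-0.721, -0.199, 0.018, 0.051]
[  0.463   0.195   0.068 -44.9  ] [0.0, -0.0, 0.853, -0.0]
0.08729833904490963 136.76381831557939
0.08528030253229643 87.51336541852257
```

Call:
drive_tool(
  increments=[
    [[0.15, -0.72, -0.199, 0.018, 0.051], [0.15, -0.72, -0.199, 0.018, 0.051], [0.15, -0.72, -0.199, 0.018, 0.051], [0.15, -0.72, -0.199, 0.018, 0.051]],
  ],
)

```text
time_s: 14.22
tcp_pos: [0.4617, 0.1942, 0.167]
eef_rot: [180.0, -0.0, -44.8]
contact_force: [-0.3, -0.9, 0.2]
gripper_width: 0.0503
gripper_force: 0.0
```

```bash
sed -i 's/AX=np.array(\[.5242,.1342\])/AX=np.array([.5267,.1352])/' h.py
python3 - <<'E'
from h import *
show(); p=cur()
plan((.4635,.1945,.0676,-44.9))
for c in (0,1):
    o=(*onarc(.0855,136.8-c*25),0,-44.9-25*c)
    for k in range(1,6): print(rel(o,(*onarc(.0855,136.8-c*25-5*k),0,-44.9-25*c-5*k)).tolist())
w=camera_model("wrist"); W=capture("wrist")[:,:,::-1]; cv2.imwrite("pics/w4.png",W); q=(*onarc(.085,136.8),.081); print(proj("wrist",[q],w))
E
```

```text
t 14.22 tcp [0.4617 0.1942 0.167 ] rpy [180.   -0.  -44.8] j [ 45.3   7.6 -26.6   0.  -55.8  -0.1] F [-0.3 -0.9  0.2] w 0.0503 g 0.0
[  0.464   0.194   0.068 -44.9  ] [0.009, -0.012, 0.829, 0.0]
[0.001, -0.062, -0.0, 0.014]
[0.007, -0.124, -0.0, 0.028]
[0.019, -0.185, -0.0, 0.042]
[0.036, -0.245, -0.0, 0.056]
[0.058, -0.303, -0.0, 0.069]
[0.001, -0.062, -0.0, 0.014]
[0.007, -0.124, -0.0, 0.028]
[0.019, -0.185, -0.0, 0.042]
[0.036, -0.245, -0.0, 0.056]
[0.058, -0.303, -0.0, 0.069]
[[318.46941471 250.84840395]]
```

Descend at the remembered release position, grip, and swing the lever clockwise.

Call:
drive_tool(
  increments=[
    [[0.15, 0.009, -0.01, 0.41, 0], [0.15, 0.009, -0.01, 0.82, 0], [0.15, 0.009, -0.01, 0.82, 0], [-1, 0.009, -0.01, 0.82, 0], [-1, 0.009, -0.01, 0.82, 0]],
  ],
  squeeze=12,
)

```text
time_s: 14.9
tcp_pos: [0.4646, 0.1951, 0.0709]
eef_rot: [-179.8, -0.0, -44.9]
contact_force: [1.0, -0.1, -0.1]
gripper_width: 0.0358
gripper_force: 0.0
```

Call:
drive_tool(
  increments=[
    [[-1, 0, 0, 0, 0], [-1, 0, 0, 0, 0], [-1, 0, 0, 0, 0], [-1, 0, 0, 0, 0]],
  ],
)

```text
time_s: 15.4
tcp_pos: [0.4634, 0.1944, 0.0696]
eef_rot: [-180.0, -0.0, -44.9]
contact_force: [-2.7, 0.0, 7.9]
gripper_width: 0.0135
gripper_force: 12.0
```

Call:
drive_tool(
  increments=[
    [[-1, 0.001, -0.062, 0, 0.014], [-1, 0.007, -0.124, 0, 0.028], [-1, 0.019, -0.185, 0, 0.042], [-1, 0.036, -0.245, 0, 0.056], [-1, 0.058, -0.303, 0, 0.069]],
  ],
)

```text
time_s: 16.02
tcp_pos: [0.4943, 0.2157, 0.0695]
eef_rot: [-180.0, 0.0, -69.9]
contact_force: [-2.7, 0.8, 6.1]
gripper_width: 0.014
gripper_force: 12.0
```

Call:
drive_tool(
  increments=[
    [[-1, 0.001, -0.062, 0, 0.014], [-1, 0.007, -0.124, 0, 0.028], [-1, 0.019, -0.185, 0, 0.042], [-1, 0.036, -0.245, 0, 0.056], [-1, 0.058, -0.303, 0, 0.069]],
  ],
)

```text
time_s: 16.65
tcp_pos: [0.5308, 0.222, 0.0696]
eef_rot: [-180.0, 0.1, -94.7]
contact_force: [-3.8, 2.2, 6.2]
gripper_width: 0.0138
gripper_force: 12.0
```

Run:
```python
from h import *
show(); p=cur(); d=np.array(p[:2])-AX; print(np.hypot(*d),np.degrees(np.arctan2(d[1],d[0])))
```

```text
t 16.65 tcp [0.5308 0.222  0.0696] rpy [-1.80e+02  1.00e-01 -9.47e+01] j [ 42.2  20.6 -23.9  -0.  -45.4 -46.8] F [-3.8  2.2  6.2] w 0.0138 g 12.0
0.08688190887547577 87.28086224057786
```

Call:
drive_tool(
  increments=[
    [[-1, 0, -0.02, 0, 0.002], [-1, 0, -0.02, 0, 0.002], [-1, 0, -0.005, 0, 0.002], [0.3, 0, -0.005, 0, 0.002], [0.3, 0, -0.005, 0, 0.002]],
  ],
)

```text
time_s: 17.27
tcp_pos: [0.5307, 0.2208, 0.0686]
eef_rot: [180.0, -0.0, -95.3]
contact_force: [-0.6, -0.6, -0.3]
gripper_width: 0.028
gripper_force: 0.0
```

Call:
drive_tool(
  increments=[
    [[0.3, 0, 0, 0, 0], [0.3, 0, 0, 0, 0], [0.3, 0, 0, -0.5, 0], [0.3, 0, 0, -1, 0], [0.3, 0, 0, -1, 0]],
  ],
)

```text
time_s: 17.9
tcp_pos: [0.5336, 0.2227, 0.1945]
eef_rot: [-179.6, 0.3, -95.2]
contact_force: [-1.0, 0.4, -0.3]
gripper_width: 0.0569
gripper_force: 0.0
```

Call:
drive_tool(
  increments=[
    [[0.3, 0, 0, -0.5, 0], [0.3, 0, 0, -1, 0], [0.3, 0, 0, -1, 0]],
  ],
)

```text
time_s: 18.27
tcp_pos: [0.5329, 0.222, 0.314]
eef_rot: [-179.6, 0.3, -95.3]
contact_force: [0.1, -0.7, -0.5]
gripper_width: 0.057
gripper_force: 0.0
```

Run:
```python
from h import *
show(); b=(.4598,-.2755)
plan((.56,-.05,.34,-100),(*b,.33,-90),(*b,.24,-90))
```

```text
t 18.27 tcp [0.5329 0.222  0.314 ] rpy [-179.6    0.3  -95.3] j [ 42.1   8.7  -5.3   0.1 -75.5 -47.4] F [ 0.1 -0.7 -0.5] w 0.057 g 0.0
[  0.542   0.131   0.323 -96.848] [0.746, -0.144, -0.072, 0.004]
[ 5.5100e-01  4.1000e-02  3.3100e-01 -9.8424e+01] [0.741, -0.165, -0.072, 0.004]
[ 5.6e-01 -5.0e-02  3.4e-01 -1.0e+02] [0.737, -0.185, -0.072, 0.004]
[  0.51   -0.163   0.335 -95.   ] [0.998, 0.248, 0.042, -0.014]
[  0.46   -0.276   0.33  -90.   ] [0.972, 0.334, 0.042, -0.014]
[  0.46   -0.276   0.24  -90.   ] [0.0, -0.0, 0.75, -0.0]
```

Run:
```python
from h import *
b=(.4598,-.2755)
plan((.56,-.05,.36,-40),(*b,.36,0))
```

```text
[  0.542   0.131   0.329 -76.848] [0.746, -0.144, -0.128, -0.051]
[ 5.5100e-01  4.1000e-02  3.4500e-01 -5.8424e+01] [0.753, 0.099, -0.128, -0.051]
[  0.56  -0.05   0.36 -40.  ] [0.683, 0.332, -0.128, -0.051]
[  0.51   -0.163   0.36  -20.   ] [0.284, 0.988, -0.0, -0.056]
[ 0.46  -0.276  0.36   0.   ] [-0.071, 1.026, -0.0, -0.056]
```

Call:
drive_tool(
  increments=[
    [[0.3, 0.745, -0.144, -0.128, -0.051], [0.3, 0.745, -0.144, -0.128, -0.051], [0.3, 0.745, -0.144, -0.128, -0.051]],
  ],
)

```text
time_s: 18.65
tcp_pos: [0.5399, 0.1287, 0.324]
eef_rot: [180.0, -0.0, -77.0]
contact_force: [0.2, -0.2, -1.0]
gripper_width: 0.0566
gripper_force: 0.0
```

Call:
drive_tool(
  increments=[
    [[0.3, 0.755, 0.099, -0.128, -0.051], [0.3, 0.755, 0.099, -0.128, -0.051], [0.3, 0.755, 0.099, -0.128, -0.051]],
  ],
)

```text
time_s: 19.02
tcp_pos: [0.549, 0.0383, 0.3392]
eef_rot: [180.0, 0.0, -58.7]
contact_force: [-0.3, 0.1, -0.7]
gripper_width: 0.0568
gripper_force: 0.0
```

Call:
drive_tool(
  increments=[
    [[0.3, 0.685, 0.332, -0.128, -0.051], [0.3, 0.685, 0.332, -0.128, -0.051], [0.3, 0.685, 0.332, -0.128, -0.051]],
  ],
)

```text
time_s: 19.4
tcp_pos: [0.558, -0.0521, 0.3543]
eef_rot: [180.0, 0.0, -40.3]
contact_force: [0.1, 0.1, 0.7]
gripper_width: 0.0573
gripper_force: 0.0
```

Call:
drive_tool(
  increments=[
    [[0.3, 0.285, 0.99, 0, -0.056], [0.3, 0.285, 0.99, 0, -0.056], [0.3, 0.285, 0.99, 0, -0.056]],
  ],
)

```text
time_s: 19.77
tcp_pos: [0.5059, -0.1654, 0.3546]
eef_rot: [180.0, 0.0, -20.2]
contact_force: [0.8, 0.9, -0.7]
gripper_width: 0.0569
gripper_force: 0.0
```

Call:
drive_tool(
  increments=[
    [[0.3, -0.07, 1.0, 0, -0.056], [0.3, -0.07, 1.0, 0, -0.056], [0.3, -0.07, 1.0, 0, -0.056], [0.3, -0.07, 1.0, 0, -0.056]],
  ],
)

```text
time_s: 20.27
tcp_pos: [0.4587, -0.2731, 0.3544]
eef_rot: [-180.0, 0.0, -0.1]
contact_force: [0.6, -0.3, -0.4]
gripper_width: 0.0572
gripper_force: 0.0
```

Run:
```python
from h import *
show(); b=(.4598,-.2755)
w=camera_model("wrist"); W=capture("wrist")[:,:,::-1]
cc,_=ray("wrist",(320,240),w); print("cam at",cc)
print(proj("wrist",[[*b,.21]],w)); plan((*b,.25,0),(*b,.176,0))
o=np.zeros((600,800,3),np.uint8); o[:480,:640]=W
T=capture("top")[:,:,::-1]; cv2.imwrite("pics/t5.png",T); c=cv2.resize(T[200:290,190:350],(320,180)); S=capture("side")[:,:,::-1]
cv2.imwrite("pics/c5.png",np.hstack([cv2.resize(W,(400,300)),cv2.resize(S,(400,300))]))
cv2.imwrite("pics/c5.png",np.vstack([cv2.imread("pics/c5.png"),np.hstack([cv2.resize(T[205:285,190:350],(600,300),interpolation=cv2.INTER_CUBIC),np.zeros((300,200,3),np.uint8)])]))
```

```text
t 20.27 tcp [ 0.4587 -0.2731  0.3544] rpy [-1.8e+02  0.0e+00 -1.0e-01] j [ -9.7   4.   -5.7  -0.  -80.4  99.6] F [ 0.6 -0.3 -0.4] w 0.0572 g 0.0
cam at [ 0.53979881 -0.27405092  0.50183805]
[[323.34932071 227.04042795]]
[ 0.46  -0.276  0.25  -0.   ] [0.007, 0.023, 0.871, -0.0]
[ 0.46  -0.276  0.176 -0.   ] [0.0, -0.0, 0.617, -0.0]
```

View pics/c5.png

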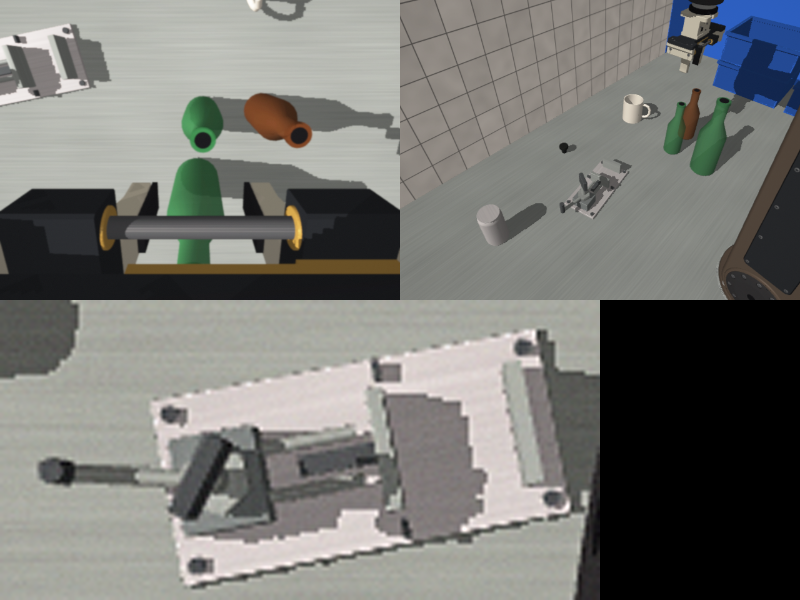

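The wrist view shows the neck mouth at full-frame (325,226), against a prediction of (323,227). In the top crop the lever is back at its tight position and the fence lines up with the ribs. I descend and grip the neck.

Call:
drive_tool(
  increments=[
    [[0.3, 0.007, 0.023, 0.3, 0], [0.3, 0.007, 0.023, 0.6, 0], [0.3, 0.007, 0.023, 0.87, 0], [0.3, 0.007, 0.023, 0.87, 0]],
  ],
)

```text
time_s: 20.92
tcp_pos: [0.4583, -0.2753, 0.2485]
eef_rot: [-179.9, 0.3, 0.1]
contact_force: [0.1, -0.2, -0.3]
gripper_width: 0.0567
gripper_force: 0.0
```

Call:
drive_tool(
  increments=[
    [[0.3, 0, 0, 0.2, 0], [0.3, 0, 0, 0.4, 0], [0.3, 0, 0, 0.6, 0], [0.3, 0, 0, 0.6, 0]],
  ],
)

```text
time_s: 21.42
tcp_pos: [0.4593, -0.2762, 0.1787]
eef_rot: [-180.0, 0.1, 0.1]
contact_force: [-0.2, 0.6, 0.7]
gripper_width: 0.0571
gripper_force: 0.0
```

Call:
drive_tool(
  increments=[
    [[-1, 0, 0, 0, 0], [-1, 0, 0, 0, 0], [-1, 0, 0, 0, 0], [-1, 0, 0, 0, 0], [-1, 0, 0, 0, 0]],
  ],
  squeeze=20,
)

```text
time_s: 22.05
tcp_pos: [0.4595, -0.2767, 0.1793]
eef_rot: [180.0, -0.1, 0.1]
contact_force: [-0.8, 2.1, 5.3]
gripper_width: 0.0277
gripper_force: 20.0
```

Run:
```python
from h import *
show()
```

```text
t 22.05 tcp [ 0.4595 -0.2767  0.1793] rpy [ 1.8e+02 -1.0e-01  1.0e-01] j [-10.1  10.2 -21.6  -0.  -58.1 100.2] F [-0.8  2.1  5.3] w 0.0277 g 20.0
```

Run:
```python
from h import *
plan((.4595,-.2767,.295,0),(.5513,.0024,.295,10.5),(.5513,.0024,.22,10.5))
```

```text
[ 0.46  -0.277  0.295  0.   ] [0.0, 0.0, -0.964, 0.0]
[ 0.49  -0.184  0.295  3.5  ] [0.255, -0.775, -0.0, -0.01]
[ 0.521 -0.091  0.295  7.   ] [0.302, -0.758, -0.0, -0.01]
[5.51e-01 2.00e-03 2.95e-01 1.05e+01] [0.348, -0.738, -0.0, -0.01]
[5.51e-01 2.00e-03 2.20e-01 1.05e+01] [-0.0, 0.0, 0.625, -0.0]
```

Call:
drive_tool(
  increments=[
    [[-1, 0, 0, -0.1, 0], [-1, 0, 0, -0.3, 0], [-1, 0, 0, -0.6, 0], [-1, 0, 0, -0.85, 0], [-1, 0, 0, -0.96, 0]],
  ],
)

```text
time_s: 22.68
tcp_pos: [0.4594, -0.277, 0.2956]
eef_rot: [180.0, -0.1, 0.1]
contact_force: [0.9, 0.2, -3.4]
gripper_width: 0.0278
gripper_force: 20.0
```

Run:
```python
from h import *
show(); plan((.5513,.0024,.295,10.5))
```

```text
t 22.68 tcp [ 0.4594 -0.277   0.2956] rpy [ 1.8e+02 -1.0e-01  1.0e-01] j [-10.1   5.4 -11.5   0.  -72.9 100.2] F [ 0.9  0.2 -3.4] w 0.0278 g 20.0
[ 0.49  -0.184  0.295  3.569] [0.257, -0.776, 0.002, -0.01]
[ 0.521 -0.091  0.295  7.034] [0.303, -0.759, 0.002, -0.01]
[5.51e-01 2.00e-03 2.95e-01 1.05e+01] [0.348, -0.739, 0.002, -0.01]
```

Call:
drive_tool(
  increments=[
    [[-1, 0.05, -0.15, 0, -0.002], [-1, 0.13, -0.38, 0, -0.005], [-1, 0.2, -0.6, 0, -0.008], [-1, 0.257, -0.776, 0, -0.01]],
  ],
)

```text
time_s: 23.18
tcp_pos: [0.4894, -0.1825, 0.2929]
eef_rot: [-180.0, 0.1, 3.7]
contact_force: [0.7, -0.1, -2.8]
gripper_width: 0.0278
gripper_force: 20.0
```

Call:
drive_tool(
  increments=[
    [[-1, 0.075, -0.19, 0, -0.003], [-1, 0.15, -0.38, 0, -0.005], [-1, 0.225, -0.57, 0, -0.008], [-1, 0.303, -0.759, 0, -0.01]],
  ],
)

```text
time_s: 23.68
tcp_pos: [0.5197, -0.0895, 0.2929]
eef_rot: [-180.0, 0.1, 7.3]
contact_force: [0.5, -0.3, -2.6]
gripper_width: 0.0278
gripper_force: 20.0
```

Call:
drive_tool(
  increments=[
    [[-1, 0.1, -0.23, 0, -0.003], [-1, 0.2, -0.45, 0, -0.006], [-1, 0.3, -0.65, 0, -0.009], [-1, 0.348, -0.739, 0, -0.01], [-1, 0.348, -0.739, 0, -0.01]],
  ],
)

```text
time_s: 24.3
tcp_pos: [0.5501, 0.0033, 0.293]
eef_rot: [180.0, 0.1, 11.0]
contact_force: [0.3, -0.5, -2.5]
gripper_width: 0.028
gripper_force: 20.0
```

Run:
```python
from h import *
show(); plan((.5513,.0024,.245,10.5))
```

```text
t 24.3 tcp [0.5501 0.0033 0.293 ] rpy [1.8e+02 1.0e-01 1.1e+01] j [ 20.7   7.  -10.1  -0.  -73.1  80.2] F [ 0.3 -0.5 -2.5] w 0.028 g 20.0
[5.51e-01 2.00e-03 2.45e-01 1.05e+01] [0.009, 0.01, 0.4, 0.001]
```

Call:
drive_tool(
  increments=[
    [[-1, 0.009, 0.01, 0.15, 0.001], [-1, 0.009, 0.01, 0.3, 0.001], [-1, 0.009, 0.01, 0.4, 0.001], [-1, 0.009, 0.01, 0.4, 0.001]],
  ],
)

```text
time_s: 24.8
tcp_pos: [0.5509, 0.0013, 0.245]
eef_rot: [180.0, 0.1, 10.5]
contact_force: [0.3, -0.5, -2.4]
gripper_width: 0.0278
gripper_force: 20.0
```

Run:
```python
from h import *
show(); p=cur(); a=np.radians(10.5); o=np.array([.5413,.0565])
def J(x,y,z): return [o[0]+x*np.cos(a)-y*np.sin(a),o[1]+x*np.sin(a)+y*np.cos(a),z]
out=[]
for n,(x0,y0,x1,y1),k in (("side",(270,170,370,300),4.5),("top",(270,200,360,290),4)):
    I=capture(n)[:,:,::-1].copy(); cv2.imwrite(f"pics/{n}6.png",I)
    M=cv2.resize(I[y0:y1,x0:x1],None,fx=k,fy=k,interpolation=cv2.INTER_CUBIC)
    def L(P,c):
        q=((proj(n,P)-[x0,y0]+.5)*k).round().astype(np.int32); cv2.polylines(M,[q],False,c,1)
    L([J(-.035,-.02,.047),J(.035,-.02,.047)],(0,0,255)); L([J(-.035,-.09,.048),J(.035,-.09,.048)],(255,0,0))
    zb=p[2]-.179; t=np.linspace(0,2*np.pi,40)
    for rr,z in ((.032,zb+.005),(.014,zb+.21)): L([[p[0]+rr*np.cos(u),p[1]+rr*np.sin(u),z] for u in t],(0,255,255))
    out.append(M)
H=max(m.shape[0] for m in out); cv2.imwrite("pics/c6.png",np.hstack([cv2.copyMakeBorder(m,0,H-m.shape[0],0,0,0) for m in out])[:600,:800])
plan((.5513,.0024,.195,10.5))
```

```text
t 24.8 tcp [0.5509 0.0013 0.245 ] rpy [1.80e+02 1.00e-01 1.05e+01] j [ 20.5   8.7 -14.4  -0.  -67.1  80. ] F [ 0.3 -0.5 -2.4] w 0.0278 g 20.0
[5.51e-01 2.00e-03 1.95e-01 1.05e+01] [-0.003, -0.006, 0.428, 0.0]
```

View pics/c6.png

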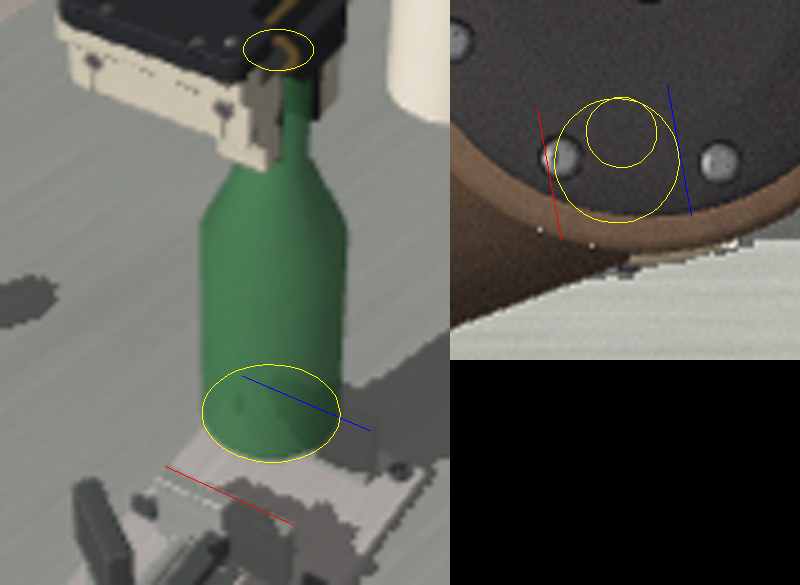

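The side view shows the bottle hanging upright over the bay, with its foot between the fence edge at about (222,503) and the jaw line at about (305,403). I lower it slowly and watch the force.

Call:
drive_tool(
  increments=[
    [[-1, 0, -0.006, 0.07, 0], [-1, 0, -0.006, 0.13, 0], [-1, 0, -0.006, 0.19, 0], [-1, 0, -0.006, 0.25, 0], [-1, 0, -0.006, 0.25, 0]],
  ],
)

```text
time_s: 25.52
tcp_pos: [0.551, 0.0026, 0.215]
eef_rot: [180.0, 0.1, 10.5]
contact_force: [-0.1, -0.8, -3.2]
gripper_width: 0.0274
gripper_force: 20.0
```

Run:
```python
from h import *
show(); print(r.get_state()["moment"]); plan((.5513,.0024,.192,10.5))
```

```text
t 25.52 tcp [0.551  0.0026 0.215 ] rpy [1.80e+02 1.00e-01 1.05e+01] j [ 20.6   9.9 -16.9  -0.  -63.2  79.9] F [-0.1 -0.8 -3.2] w 0.0274 g 20.0
[-0.10892234  0.16162569 -0.00054942]
[5.51e-01 2.00e-03 1.92e-01 1.05e+01] [0.002, 0.002, 0.192, 0.0]
```

Call:
drive_tool(
  increments=[
    [[-1, 0, 0, 0.06, 0], [-1, 0, 0, 0.12, 0], [-1, 0, 0, 0.17, 0], [-1, 0, 0, 0.21, 0], [-1, 0, 0, 0.21, 0]],
  ],
)

```text
time_s: 26.15
tcp_pos: [0.5512, 0.0027, 0.1902]
eef_rot: [180.0, 0.0, 10.6]
contact_force: [-0.1, -0.1, -1.8]
gripper_width: 0.0277
gripper_force: 20.0
```

Call:
drive_tool(
  increments=[
    [[-1, 0, 0, 0.008, 0], [-1, 0, 0, 0.016, 0], [-1, 0, 0, 0.016, 0]],
  ],
)

```text
time_s: 26.52
tcp_pos: [0.5515, 0.0027, 0.1888]
eef_rot: [-180.0, -0.0, 10.5]
contact_force: [-0.3, 0.5, -2.4]
gripper_width: 0.0276
gripper_force: 20.0
```

Call:
drive_tool(
  increments=[
    [[-1, 0, 0, 0.006, 0], [-1, 0, 0, 0.012, 0], [-1, 0, 0, 0.012, 0]],
  ],
)

```text
time_s: 26.9
tcp_pos: [0.5514, 0.0027, 0.1873]
eef_rot: [180.0, 0.0, 10.6]
contact_force: [-0.9, 0.2, -2.8]
gripper_width: 0.0277
gripper_force: 20.0
```

Call:
drive_tool(
  increments=[
    [[-1, 0, 0, 0.004, 0], [-1, 0, 0, 0.008, 0], [-1, 0, 0, 0.008, 0]],
  ],
)

```text
time_s: 27.28
tcp_pos: [0.5519, 0.0027, 0.1873]
eef_rot: [180.0, -0.1, 10.6]
contact_force: [-3.3, 1.0, 4.1]
gripper_width: 0.0274
gripper_force: 20.0
```

The bottle touched down at TCP z 0.187, the expected height (8 mm plate), and the force changed sign. I release it and rise straight up.

Call:
drive_tool(
  increments=[
    [[0.3, 0, 0, 0, 0], [0.3, 0, 0, 0, 0], [0.3, 0, 0, 0, 0], [0.3, 0, 0, 0, 0], [0.3, 0, 0, 0, 0]],
  ],
)

```text
time_s: 27.9
tcp_pos: [0.5514, 0.0027, 0.1862]
eef_rot: [180.0, 0.0, 10.5]
contact_force: [0.2, 1.0, -0.6]
gripper_width: 0.0565
gripper_force: 0.0
```

Call:
drive_tool(
  increments=[
    [[0.3, 0, 0, -0.15, 0], [0.3, 0, 0, -0.4, 0], [0.3, 0, 0, -0.7, 0], [0.3, 0, 0, -1, 0], [0.3, 0, 0, -1, 0]],
  ],
)

```text
time_s: 28.52
tcp_pos: [0.5528, 0.0029, 0.3095]
eef_rot: [-180.0, -0.3, 10.6]
contact_force: [0.5, -0.2, -1.6]
gripper_width: 0.0566
gripper_force: 0.0
```

Call:
drive_tool(
  increments=[
    [[0.3, 0, 0, -0.4, 0], [0.3, 0.2, -0.4, -0.6, 0], [0.3, 0.2, -0.9, -0.8, 0], [0.3, 0.2, -0.9, -0.8, 0]],
  ],
)

```text
time_s: 29.02
tcp_pos: [0.5553, 0.1165, 0.403]
eef_rot: [-180.0, -0.1, 10.8]
contact_force: [-0.2, -0.2, -0.6]
gripper_width: 0.0568
gripper_force: 0.0
```

Call:
drive_tool(
  increments=[
    [[0.3, 0, -0.5, 0, 0], [0.3, 0, -0.95, 0, 0], [0.3, 0, -0.95, 0, 0]],
  ],
)

```text
time_s: 29.4
tcp_pos: [0.5335, 0.2278, 0.4005]
eef_rot: [180.0, 0.1, 10.7]
contact_force: [0.4, -0.4, -0.6]
gripper_width: 0.0568
gripper_force: 0.0
```

Run:
```python
from h import *
show()
T=capture("top")[:,:,::-1];S=capture("side")[:,:,::-1]
cv2.imwrite("pics/c7.png",np.hstack([cv2.resize(S[150:390,100:420],(400,300),interpolation=cv2.INTER_CUBIC),cv2.resize(T[130:310,200:440],(400,300),interpolation=cv2.INTER_CUBIC)]))
c=cv2.resize(S[190:340,240:390],(300,300),interpolation=cv2.INTER_CUBIC); f=cv2.resize(T,(400,300))
cv2.imwrite("pics/c7.png",np.vstack([cv2.imread("pics/c7.png"),np.hstack([c,f,np.zeros((300,100,3),np.uint8)])]))
```

```text
t 29.4 tcp [0.5335 0.2278 0.4005] rpy [1.80e+02 1.00e-01 1.07e+01] j [ 42.4   8.2   4.9  -0.  -86.8  58.3] F [ 0.4 -0.4 -0.6] w 0.0568 g 0.0
```

View pics/c7.png

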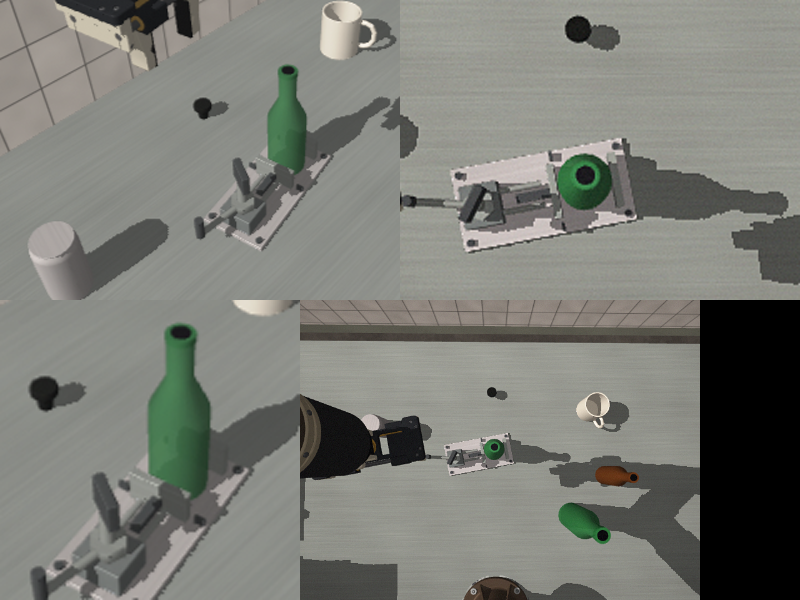

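The bottle stands upright in the bay (top crop, (585,180)), mid-length between fence and jaw. The lever is at its tight position, and the can, mug and stopper have not moved. The gripper is clear, so I hand in.

```bash
python3 -c "
from plant import job
print(job.close_job())"
```

```text
the job is handed in; nothing more can be done
None
```

The job is handed in at about 30 s of the 72 s: the bay is set to about 70 mm with the nut tight again, the small green bottle stands upright mid-bay, and the can, mug and stopper are undisturbed; no verdict came back.

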